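# Tuck the flashing under the roof hatch's lapped cover and hold it flat

## Robot

A 6-joint arm with a two-finger parallel gripper is mounted at the origin on the work surface; the furniture and walls round the work are solid. World frame = base frame: x ahead of the robot, y to its left, z up, the work surface at z = 0. Lengths are in m, angles in rad, forces in N, time in s.
With the tool pointing down it reaches from about 0.35 to 0.875 m from the base axis. Payload 15.5 kg.
Tool frame: the origin (TCP) lies at the very end of the fingers, on their centre line; the grasp point (between the pads) lies 19 mm behind it (manip.hold_point_z is the distance from the TCP to the grasp point, in m); z points along the fingers, y is the line along which they close (so a half turn about z gives the same grasp; the last joint's range is limited). The gripper opens to 85 mm and grips with 20 to 120 N. Pads are 22 mm wide; open, the fingers measure 114 mm over their backs; the gripper's body (76 mm by 85 mm) begins 54 mm behind the grasp point. The pads swing forward as they close: fully open they stand 13 mm farther back than shut.
Start: joints at [-1.411, 0.494, 1.345, -0, 1.302, -0.096], TCP at [0.158, -0.605, 0.231] pointing down, gripper open.
Joint ranges: [-2.91, 2.91], [-0.82, 2.16], [0.22, 2.67], [-1.22, 4.37], [0.12, 2.79], [-3.08, 3.08]. Speed limits (rad/s): [1.89, 1.89, 2.57, 3.01, 3.01, 3.01].

## Interface

Orientations are given as a 3x3 rotation matrix whose columns are the frame's x, y, z axes.
In Python, from workcell import manip gives the robot as it stands.
- The arm moves only by the shell command python3 shift.py, which reads ROWS from standard input. ROWS is a JSON list of rows, 1 to 8 of them, each written [opening, [dx, dy, dz], [rx, ry, rz]]: the opening from 0.0 (shut) to 1.0 (fully open), then dx, dy, dz in shares of the most that a row can go, 1 being 50 mm, then a rotation vector rx, ry, rz in shares of 2 rad (1.0 is 2 rad); each row shifts and turns the commanded pose from where the row before left it, along the tool's axes as they then stand; what a row does not reach is not made up. A row lasts 1/10 s, in which the tool goes at most 0.05 m and 0.15 rad, less where a joint would pass 70% of its speed; a pose out of reach is approached as far as the arm can. The fingers move at their own pace and stop on an object; the grip force is fixed at half the most. Time passes only in rows, so rows that do not move let the fingers close. It prints the time, the measured TCP pose, the force, the opening and the grip force at its end. No shift or turn number may pass 1 either way. Input that does not fit is refused with a message, and nothing moves.
- manip.state(): the state, without advancing time (a new reading comes with each control period).
- manip.snapshot(name): name is "side" or "top" or "wrist"; returns a dict with "image" (480x640x3 uint8, blue, green, red), "fx", "fy", "cx", "cy" (pixels), "xyz" and "rotation" of the camera in the world. Camera axes: x right, y up, looking along -z (the intrinsics and any distortion apply to the point x, -y, -z); pixel columns grow to the right and rows downward; lengths in m; the calibration is good to about 2 mm. A picture is of the moment at which its call begins. There is no depth.
- manip.sign_off(): hands the job in; it is judged then, once.
The state is a dict: "time": time; "joint_pos": joint angles; "joint_velocities": joint speeds; "joint_efforts": joint torques, N m; "ee_pos": TCP position; "tool_rot": TCP orientation; "contact_force": force on the tool from outside, world axes, zero at the start; "wrist_torque": the same for the moment, N m; "gripper_width": opening from 0.0 (shut) to 1.0 (fully open); "grasp_force": force on a finger pad.
Only numpy, scipy, OpenCV 4.12 (cv2) and the standard library are available. Lean on these libraries where they do the work, as an engineer would, in place of code of your own. Each camera call takes 0.05 s, during which the arm holds its last target. There are 200 camera calls.

## Task

On the aluminium roof hatch, swing the steel hasp off its staple and well over to the side, so that the lapped cover sheet springs up a few millimetres. Then take the loose L-shaped flashing by the black trim on its upstand, tuck its foot under the rolled edge of the cover all the way to the stop, end to end with the cover, without prising the cover up. Finish while still gripping the flashing and pressing it down flat on the deck, ready for riveting; leave the side cutters, the spring pins and the bins around it where they are.

Things in the scene. Friction and masses are not known exactly. Their poses are not given: they have to be found in the camera images.
- deck: Aluminium top sheet of the fixed roof hatch (198 x 228 mm, top 21 mm above the bench). Origin on the sheet's top at the middle of the lap's mouth, below the cover's rolled edge; x points into the lap, z up. Free deck before the mouth: 80 mm; under the cover a 4 mm high stop (fixed hinge leaf) across the deck at x = +40 mm.
- cover_edge (a point): Middle of the rolled front edge (a bead 6.4 mm thick, 120 mm long along the deck's y, in line with the deck origin) of the lapped cover sheet, 97 mm in front of the cover's hinge. With the hasp on, the bead lies on the deck; with it off, the cover's light spring raises its underside to 7.4 mm above the deck.
- cover (a joint): Angle of the lapped cover sheet (120 x 100 mm, 2.5 mm thick) about its hinge along its far edge: 0 = shut on the deck under the hasp, about 0.07 = at rest, free of the hasp; more = prised up. A light spring: 0.1 N on the edge moves it about 0.01 rad.
- hasp (a joint): Angle of the steel hasp leaf: 0 = lying on the cover with the staple through its slot, grows as it swings up and over to the hatch's +y side, stop at 2.6 rad. Stiff hinge (0.1 N m), stays where it is left.
- hasp_pull (a point): Centre of the hasp's black T-pull: a bar 24 mm long and 11 mm thick, parallel to the deck's x axis (and to the hasp's hinge), 60 mm from the hinge along the 20 mm wide leaf and 14 mm above the leaf; it is 15.5 mm above the cover's top when shut. Can be pinched by its two ends from above, and turns between the fingers as the leaf swings.
- hasp_hinge (a point): Point on the hasp's hinge axis (parallel to the deck's x), in line with the T-pull, 8.5 mm above the deck.
- flashing: Loose folded aluminium angle, 0.12 to 0.24 kg: foot 75 mm (x) x 120 mm (y) x 3 mm, lying flat; an upstand along its rear edge, 48 mm high over all, 3 mm sheet with black rubber trim on top. Origin: centre of the foot's underside; x points to the front edge that goes under the cover, z up.
- flashing_toe (a point): Middle of the foot's front edge, at its underside (+37.5 mm in x from the flashing's origin).
- flashing_grip (a point): Middle of the black trim on the upstand: trim 10 mm thick (x), 120 mm long (y), 18 mm high (z); this point is at -36 mm in x and 39 mm above the foot's underside.
- rivet_bin: Blue small-parts bin, 93 x 72 x 42 mm; leave alone. Origin: centre of its underside.
- cutters: Side cutters, 52 x 138 x 16 mm; leave alone. Origin: centre of its underside.
- pin_a: Black spring pin, 10 x 57 x 10 mm; leave alone. Origin: centre of its underside.

How it is judged:
On the way, in this order (a step that is already met when the one before it is completed fails the run):
1. the hasp is swung off the staple, well over to the side (value of joint hasp above 1.7 rad and value of joint cover above 0.04 rad), for 0.2 s.
2. the flashing's foot is under the cover's edge (x of flashing_toe in the frame of deck above 0.015 m and z of flashing_toe in the frame of deck below 0.008 m and y of flashing_toe in the frame of deck between -0.03 and 0.03 m), for 0.1 s.
At the end, for the whole second after the job is handed in: Hasp beyond 1.7 rad; flashing under the cover, within 4 mm of the stop, ends within 7 mm of the cover's, square to 0.07 rad, flat (toe within 2.5 mm of the deck, tilt under 0.035 rad), pressed on the deck with over 4.5 N by the gripper still holding it; cover below 0.12 rad (value of joint hasp above 1.7 rad and value of joint cover below 0.12 rad and x of flashing_toe in the frame of deck between 0.036 and 0.043 m and y of flashing_toe in the frame of deck between -0.007 and 0.007 m and z of flashing_toe in the frame of deck below 0.0025 m and angle between the x axis of flashing and the x axis of deck, either way round below 0.07 rad and angle between flashing's own z axis and vertical below 0.035 rad and contact force between flashing and deck above 4.5 N and contact force between the fingers and flashing above 3 N and linear speed of flashing below 0.02 m/s); the arm keeps its last pose, push and grip.
It fails at once if the cover was prised up (more than about 5 mm at its edge above where it rests free) (value of joint cover above 0.12 rad).
It fails at once if the bin, cutters or spring pin were shoved about (more than 20 mm) (distance of any of rivet_bin, cutters, pin_a from where it was at the start of the episode above 0.02 m).
It also fails if it takes over 64 s, if anything falls off the work surface, if the arm or the gripper's body presses on something with over 40 N, if the wrist force passes 120 N, or if a joint passes its speed limit or range.

## Working session

There is one attempt and no reset: what is moved stays moved. The work goes in short steps, Python scripts to look and compute and a shell command to move; the robot and the scene stay as the last step left them, time stands still between calls to the robot, and variables do not carry over. Pictures are saved under pics/ and viewed, at most 10 in all, crops included, and the job is handed in when it is done.

```bash
ls; mkdir -p pics; python3 - <<'E'
from workcell import manip
import cv2,json
s=manip.state(); print(s)
for n in ("top","side"):
    d=manip.snapshot(n); cv2.imwrite(f"pics/{n}0.png",d["image"]); print(n,{k:(v.tolist() if hasattr(v,'tolist') else v) for k,v in d.items() if k!="image"})
E
```

```text
pics
shift.py
workcell.py
{'time': 0.0, 'joint_pos': array([-1.41049179e+00,  4.94184810e-01,  1.34615063e+00,  1.53600096e-05,
        1.30245752e+00, -9.55144866e-02]), 'joint_velocities': array([-0.00029592,  0.00094692,  0.00020405, -0.00110547,  0.00156342,
        0.00086628]), 'joint_efforts': array([ 3.80277561e-03, -8.82164598e+01, -3.83883548e+01,  5.39316363e-05,
        9.84340848e-03,  3.25915960e-05]), 'ee_pos': array([ 0.15809075, -0.60430744,  0.23069262]), 'tool_rot': array([[ 9.67457421e-01,  2.53033808e-01, -1.76971616e-04],
       [ 2.53033837e-01, -9.67456701e-01,  1.18728417e-03],
       [ 1.29210660e-04, -1.19342669e-03, -9.99999280e-01]]), 'contact_force': array([-0.1199766 , -0.27932139, -0.54517912]), 'wrist_torque': array([-0.05798067, -0.00058893,  0.01385846]), 'grasp_force': 0.0, 'gripper_width': 1.001109041300317}
top {'fx': 466.98872461933496, 'fy': 466.98872461933496, 'cx': 315.2012519931019, 'cy': 248.9546239139461, 'xyz': [0.3328417885631813, 0.10762884028746457, 1.1076286856759234], 'rotation': [[0.02507983535626841, 0.9895734954188057, -0.14182841401887566], [-0.9996761603769043, 0.025437586016392125, 0.0007096419861606933], [0.0043100153819146, 0.14176468665456068, 0.9898910027801757]]}
side {'fx': 544.646127808273, 'fy': 544.646127808273, 'cx': 325.0079632218925, 'cy': 241.49689826308963, 'xyz': [0.03407511494344201, 1.1215758502679576, 0.5726923882997597], 'rotation': [[-0.9173022445781799, 0.14826577444587608, -0.3695589969406747], [-0.3978468044329589, -0.379876811542191, 0.8351116860965492], [-0.016568412546647555, 0.9130776901121302, 0.40744891646092374]]}
```

View pics/top0.png

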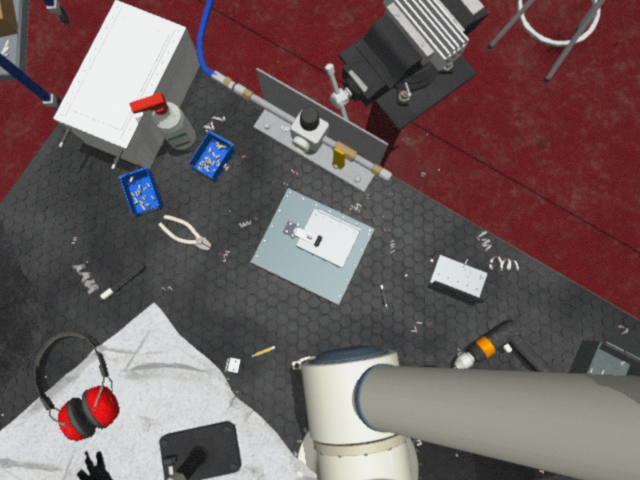

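View pics/side0.png

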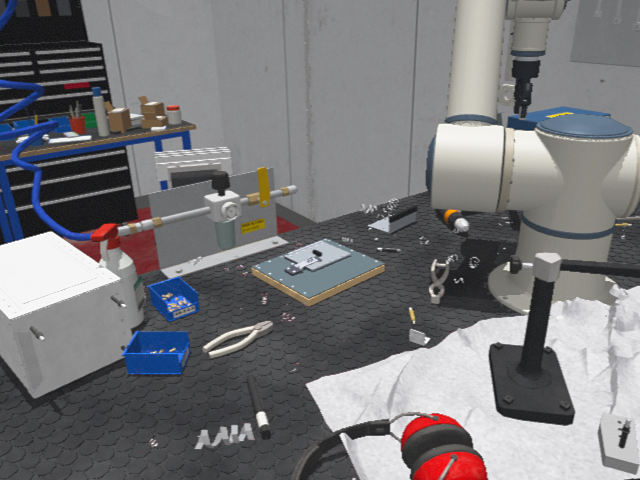

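The top view shows the hatch around (313,245), the hasp at (290-320,235) and the flashing at (460,278). The blue bins and the cutters are to the left. I'll zoom in on the hatch and flashing.

```bash
python3 - <<'E'
import cv2,numpy as np
t=cv2.imread("pics/top0.png"); s=cv2.imread("pics/side0.png")
r=lambda i,x,y,w,h:cv2.resize(i[y:y+h,x:x+w],(400,300),interpolation=cv2.INTER_CUBIC)
cv2.imwrite("pics/z0.png",np.vstack([np.hstack([r(t,243,182,140,105),r(t,420,245,80,60)]),np.hstack([r(s,245,228,144,108-28+28)[:,:],r(s,360,190,80,60)])]))
E
```

```text
(no output)
```

View pics/z0.png

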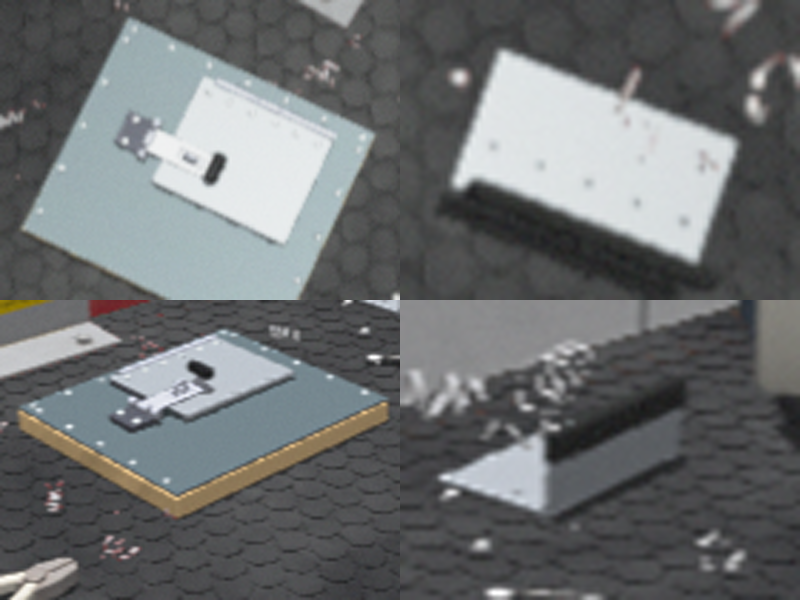

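The zoom shows the hatch's x pointing up and to the right in the top view. The hasp hinge is at the left (crop 130,130) and the T-pull at (215,167), which is about px (318,240). The flashing faces nearly the same way, with its trim on the robot side. Next I'll measure.

```bash
cat > h.py <<'E'
import numpy as np, cv2
from workcell import manip
def ray(d,p,z):
    r=d["rotation"]@np.array([(p[0]-d["cx"])/d["fx"],-(p[1]-d["cy"])/d["fy"],-1.]); c=np.array(d["xyz"])
    return c+r*(z-c[2])/r[2]
def proj(d,P):
    q=np.array(d["rotation"]).T@(np.array(P)-d["xyz"]); return d["cx"]-d["fx"]*q[0]/q[2], d["cy"]+d["fy"]*q[1]/q[2]
def tri(d1,p1,d2,p2):
    A=[];b=[]
    for d,p in((d1,p1),(d2,p2)):
        r=d["rotation"]@np.array([(p[0]-d["cx"])/d["fx"],-(p[1]-d["cy"])/d["fy"],-1.]); r/=np.linalg.norm(r)
        M=np.eye(3)-np.outer(r,r);A.append(M);b.append(M@d["xyz"])
    return np.linalg.lstsq(np.vstack(A),np.hstack(b),rcond=None)[0]
def biggest(m):
    c,_=cv2.findContours(m.astype(np.uint8),cv2.RETR_EXTERNAL,cv2.CHAIN_APPROX_NONE); return max(c,key=cv2.contourArea)
def roi(m,x,y,w,h):
    o=np.zeros_like(m);o[y:y+h,x:x+w]=m[y:y+h,x:x+w];return o
E
python3 - <<'E'
from h import *
np.set_printoptions(precision=4,suppress=True)
t=manip.snapshot("top");s=manip.snapshot("side")
I=t["image"].astype(int);J=s["image"].astype(int)
g=I.mean(2); 
def quad(m,z):
    c=biggest(m);r=cv2.minAreaRect(c); q=cv2.boxPoints(r); W=np.array([ray(t,p,z) for p in q])
    e=[np.linalg.norm(W[i]-W[i-3]) for i in range(4)]
    print(q.tolist(),"\n",W[:,:2],"edges",np.array(e),"area",cv2.contourArea(c)); return W
W=quad(roi(g>105,243,180,140,125),0.021); print("deck centre",W.mean(0))
F=quad(roi(g>120,420,240,80,70),0.003)
Bl=roi(g<75,305,225,30,30); 
c=biggest(Bl); m=cv2.moments(c); pt=(m["m10"]/m["m00"],m["m01"]/m["m00"]); print("pull top",pt,cv2.contourArea(c),cv2.minAreaRect(c))
c=biggest(roi(J.mean(2)<60,308,242,22,20)); m=cv2.moments(c); ps=(m["m10"]/m["m00"],m["m01"]/m["m00"]); print("pull side",ps,cv2.contourArea(c))
print("tri",tri(t,pt,s,ps),"plane",ray(t,pt,.0435),ray(s,ps,.0435))
print("colors deck",I[265,275],"cover",I[245,340])
cov=quad(roi(g>195,285,195,85,85),0.0275)
E
```

```text
[[249.5657196044922, 261.9019775390625], [287.0166931152344, 184.11915588378906], [375.92425537109375, 226.926513671875], [338.4732971191406, 304.7093505859375]] 
 [[ 0.454   0.2596]
 [ 0.6438  0.1783]
 [ 0.5449 -0.0356]
 [ 0.3598  0.0498]] edges [0.2065 0.2357 0.2039 0.23  ] area 8095.0
deck centre [0.5006 0.113  0.021 ]
[[429.5130920410156, 281.52545166015625], [439.5028381347656, 250.2242889404297], [489.4958801269531, 266.17950439453125], [479.5061340332031, 297.48065185546875]] 
 [[ 0.4202 -0.1658]
 [ 0.4957 -0.1904]
 [ 0.4604 -0.309 ]
 [ 0.3855 -0.2834]] edges [0.0794 0.1238 0.0791 0.1226] area 1313.0
pull top (317.65811965811963, 240.85470085470084) 19.5 ((317.800048828125, 240.90003967285156), (3.130495071411133, 8.9442720413208), 26.56505012512207)
pull side (316.7047619047619, 252.89523809523806) 17.5
tri [0.5053 0.102  0.0434] plane [0.5043 0.1017 0.0435] [0.5063 0.1023 0.0435]
colors deck [182 178 162] cover [235 234 230]
[[288.58575439453125, 241.2449951171875], [307.2171630859375, 202.54901123046875], [360.79620361328125, 228.34634399414062], [342.164794921875, 267.0423278808594]] 
 [[0.5042 0.1696]
 [0.5982 0.1286]
 [0.5393 0.0009]
 [0.4468 0.0431]] edges [0.1025 0.1406 0.1018 0.1389] area 2151.0
```

The rows are not in the units I measure in: shifts go in shares of 50 mm and turns go in shares of 2 rad. I convert before sending: -0.149 rad / 2 = -0.0745.

```bash
cat >> h.py <<'E'
from scipy.spatial.transform import Rotation as Ro
def goal(p,yaw):
    "tool-frame shift and turn to TCP p, pointing down, closing axis at yaw (deg)"
    s=manip.state();R=np.array(s["tool_rot"]);a=np.radians(yaw);y=np.array([np.cos(a),np.sin(a),0]);z=np.array([0,0,-1.])
    T=np.column_stack([np.cross(y,z),y,z]); d=np.array(p)-s["ee_pos"]
    np.set_printoptions(precision=4,suppress=True)
    print("rotvec",Ro.from_matrix(R.T@T).as_rotvec(),"shift now-axes",R.T@d,"shift goal-axes",T.T@d,"tcp",s["ee_pos"],"t",s["time"],"F",s["contact_force"],"grip",s["gripper_width"],s["grasp_force"])
E
echo '[[0.5, [0, 0, 0], [0, 0, -0.0745]], [0.5, [0, 0, 0], [0, 0, -0.0745]], [0.5, [0, 0, 0], [0, 0, -0.0745]], [0.5, [0, 0, 0], [0, 0, -0.0745]], [0.5, [0, 0, 0], [0, 0, -0.0745]], [0.5, [0, 0, 0], [0, 0, -0.074]]]' | python3 shift.py | tail -3
python3 -c "
from h import *
goal([.505,.102,.16],-24.3)"
```

```text
contact_force: [0.4, -1.4, 0.2]
gripper_width: 0.502
grasp_force: 0.0
rotvec [-0.0002 -0.0004  0.0082] shift now-axes [0.7864 0.0319 0.0714] shift goal-axes [0.7867 0.0254 0.0711] tcp [ 0.1581 -0.6045  0.2311] t 0.8 F [ 0.4198 -1.4386  0.1905] grip 0.5021497353211634 0.0
```

To row units: 0.05 m is 1, 0.002 m is 0.04, 0.008 rad / 2 = 0.004.

```bash
echo '[[0.5, [1, 0.04, 0], [0, 0, 0.004]], [0.5, [1, 0.04, 0], [0, 0, 0]], [0.5, [1, 0.04, 0], [0, 0, 0]], [0.5, [1, 0.04, 0], [0, 0, 0]], [0.5, [1, 0.04, 0], [0, 0, 0]], [0.5, [1, 0.04, 0], [0, 0, 0]], [0.5, [1, 0.04, 0], [0, 0, 0]], [0.5, [1, 0.04, 0], [0, 0, 0]]]' | python3 shift.py | tail -1
echo '[[0.5, [1, 0.02, 0.2], [0, 0, 0]], [0.5, [1, 0.02, 0.2], [0, 0, 0]], [0.5, [1, 0.02, 0.2], [0, 0, 0]], [0.5, [1, 0.02, 0.2], [0, 0, 0]], [0.5, [1, 0.02, 0.2], [0, 0, 0]], [0.5, [1, 0.02, 0.2], [0, 0, 0]], [0.5, [1, 0.02, 0.1], [0, 0, 0]]]' | python3 shift.py | tail -1
python3 -c "
from h import *
goal([.505,.102,.16],-24.3)"
```

```text
grasp_force: 0.0
grasp_force: 0.0
rotvec [-0.0006  0.0004 -0.0056] shift now-axes [ 0.0414 -0.001   0.0067] shift goal-axes [ 0.0414 -0.0008  0.0067] tcp [0.4887 0.064  0.1667] t 2.3 F [ 0.2388 -0.463   1.0652] grip 0.501153270770726 0.0
```

To row units: 0.038 m is 0.76.

```bash
echo '[[0.5, [0.76, 0, 0], [0, 0, 0]], [0.5, [0, 0, 0], [0, 0, 0]], [0.5, [0, 0, 0], [0, 0, 0]]]' | python3 shift.py | tail -1
python3 - <<'E'
from h import *
goal([.505,.102,.16],-24.3)
w=manip.snapshot("wrist"); cv2.imwrite("pics/w1.png",w["image"])
print(w["xyz"],w["rotation"],w["fx"],w["cx"],w["cy"]); np.savez("w1.npz",**{k:v for k,v in w.items()})
for q in ([.505,.102,.0435],[.4704,.0982,.0275]): print(proj(w,q))
E
```

```text
grasp_force: 0.0
rotvec [-0.0004  0.0004 -0.004 ] shift now-axes [ 0.0049 -0.0014  0.0072] shift goal-axes [ 0.0049 -0.0013  0.0072] tcp [0.5042 0.097  0.1672] t 2.6 F [-0.1467 -0.5514  0.9035] grip 0.5027151211132497 0.0
[0.5355 0.1649 0.3103] [[ 0.91    0.3965  0.1212]
 [-0.4146  0.87    0.2667]
 [ 0.0003 -0.293   0.9561]] 367.7387009037752 318.9227718997986 237.7152185069621
(np.float64(316.6173141159879), np.float64(222.53152853925351))
(np.float64(279.6246084385167), np.float64(238.906130273197))
```

View pics/w1.png

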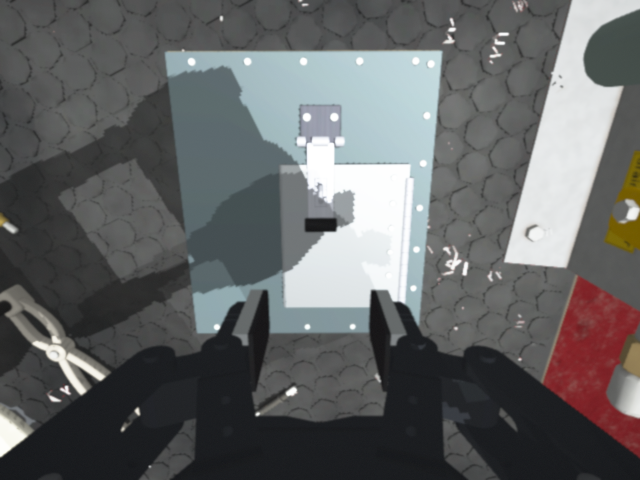

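The wrist view shows the T-pull at (320.5,225), and the cover's mouth edge running from (281,166) to (285,307). The deck corners are (166,52), (441,51), (197,333) and (421,333).

```bash
python3 - <<'E'
from h import *
np.set_printoptions(precision=4,suppress=True)
w=dict(np.load("w1.npz"))
yaw=lambda v:np.degrees(np.arctan2(v[1],v[0]))
D=[ray(w,p,.021) for p in((197,333),(421,333),(441,51),(166,52))]
print("deck yaw",yaw(D[1]-D[0]),yaw(D[2]-D[3]),yaw(D[3]-D[0])-90,yaw(D[2]-D[1])-90,"sizes",[np.linalg.norm(D[i]-D[i-1]) for i in range(4)],np.mean(D,0))
a,b=ray(w,(281,166),.0265),ray(w,(285,307),.0265)
print("mouth",a,b,np.linalg.norm(a-b),"mid",(a+b)/2,yaw(a-b)-90)
I=w["image"].astype(int).mean(2); c=biggest(roi(I<45,295,208,50,34));print(cv2.boundingRect(c));x,y,ww,hh=cv2.boundingRect(c)
p=ray(w,(x+ww/2,y+hh/2),.0455);print("pull",p)
h=ray(w,(320,141),.0295);print("hinge",h)
Y=np.radians(-24.3);X=np.array([np.cos(Y),np.sin(Y)]);N=np.array([-X[1],X[0]]);o=((a+b)/2)[:2]
for n,q in(("pull",p),("hinge",h),("deckc",np.mean(D,0))):print(n,(q[:2]-o)@X,(q[:2]-o)@N)
E
```

```text
deck yaw -24.504641564089848 -24.30431571066073 -24.496755686719084 -23.413182614935835 sizes [np.float64(0.227474517129726), np.float64(0.2002202754796755), np.float64(0.2282008725386442), np.float64(0.19590591969873905)] [0.5    0.1109 0.021 ]
mouth [0.4969 0.1497 0.0265] [0.4473 0.0413 0.0265] 0.11921172637451748 mid [0.4721 0.0955 0.0265] -24.579492384525352
(306, 219, 30, 12)
pull [0.5074 0.0994 0.0455]
hinge [0.5316 0.1543 0.0295]
pull 0.030578857555042176 0.018099304791350627
hinge 0.030035645605280062 0.07805533277649992
deckc 0.01912550035223543 0.02555132513533708
```

```bash
python3 -c "
from h import *
goal([.5065,.0998,.0315],-24.4)"
```

```text
rotvec [-0.0005  0.0005 -0.0035] shift now-axes [0.0045 0.0009 0.1358] shift goal-axes [0.0044 0.0009 0.1358] tcp [0.5039 0.0962 0.1673] t 2.65 F [-0.2856 -0.3811  0.1395] grip 0.5008349985438026 0.0
```

To row units: 0.04 m is 0.8, 0.03 m is 0.6, -0.004 rad / 2 = -0.002.

```bash
echo '[[0.5, [0.09, 0.02, 0.8], [0, 0, -0.002]], [0.5, [0, 0, 0.8], [0, 0, 0]], [0.5, [0, 0, 0.6], [0, 0, 0]], [0.5, [0, 0, 0.32], [0, 0, 0]], [0.5, [0, 0, 0.2], [0, 0, 0]], [0.5, [0, 0, 0], [0, 0, 0]], [0.5, [0, 0, 0], [0, 0, 0]]]' | python3 shift.py | tail -1; python3 -c "
from h import *
goal([.5065,.0998,.0315],-24.4)"
echo '[[0.0, [0, 0, 0], [0, 0, 0]], [0.0, [0, 0, 0], [0, 0, 0]], [0.0, [0, 0, 0], [0, 0, 0]], [0.0, [0, 0, 0], [0, 0, 0]], [0.0, [0, 0, 0], [0, 0, 0]], [0.0, [0, 0, 0], [0, 0, 0]]]' | python3 shift.py
```

```text
grasp_force: 0.0
rotvec [ 0.0006 -0.0003 -0.0009] shift now-axes [-0.0002 -0.001   0.0007] shift goal-axes [-0.0002 -0.001   0.0007] tcp [0.5075 0.0996 0.0322] t 3.35 F [1.3178 0.1606 0.7268] grip 0.5002284219935271 0.0
time: 3.95
ee_pos: [0.5071, 0.1001, 0.0325]
tool_rot: [[0.413, 0.911, 0.001], [0.911, -0.413, 0.0], [0.0, 0.0, -1.0]]
contact_force: [-3.9, 0.9, 9.2]
gripper_width: 0.257
grasp_force: 58.3
```

To row units: 0.009 m is 0.18, 0.0087 m is 0.174.

```bash
echo '[[0, [0.06, 0, -0.17], [0, 0, 0]], [0, [0.08, 0, -0.17], [0, 0, 0]], [0, [0.11, 0, -0.15], [0, 0, 0]], [0, [0.12, 0, -0.14], [0, 0, 0]], [0, [0.15, 0, -0.11], [0, 0, 0]], [0, [0.16, 0, -0.1], [0, 0, 0]], [0, [0.174, 0, -0.06], [0, 0, 0]], [0, [0.18, 0, -0.04], [0, 0, 0]]]' | python3 shift.py
echo '[[0, [0.184, 0, -0.01], [0, 0, 0]], [0, [0.186, 0, 0.014], [0, 0, 0]], [0, [0.18, 0, 0.04], [0, 0, 0]], [0, [0.17, 0, 0.07], [0, 0, 0]], [0, [0.16, 0, 0.094], [0, 0, 0]], [0, [0.144, 0, 0.116], [0, 0, 0]], [0, [0.16, 0, 0.186], [0, 0, 0]], [0, [0, 0, 0], [0, 0, 0]]]' | python3 shift.py
python3 - <<'E'
from h import *
s=manip.snapshot("side");r=lambda i,x,y,w,h:cv2.resize(i[y:y+h,x:x+w],(400,300),interpolation=cv2.INTER_CUBIC)
t=manip.snapshot("top")
cv2.imwrite("pics/z1.png",np.hstack([r(s["image"],245,200,160,120),r(t["image"],243,182,140,105)]))
E
```

```text
time: 4.75
ee_pos: [0.5283, 0.1475, 0.079]
tool_rot: [[0.413, 0.911, -0.001], [0.911, -0.413, -0.001], [-0.001, -0.0, -1.0]]
contact_force: [-8.4, -5.3, 9.5]
gripper_width: 0.239
grasp_force: 58.3
time: 5.55
ee_pos: [0.5528, 0.2017, 0.0515]
tool_rot: [[0.413, 0.911, -0.001], [0.911, -0.413, -0.0], [-0.001, -0.001, -1.0]]
contact_force: [0.0, 0.0, 0.2]
gripper_width: -0.002
grasp_force: 0.0
```

View pics/z1.png

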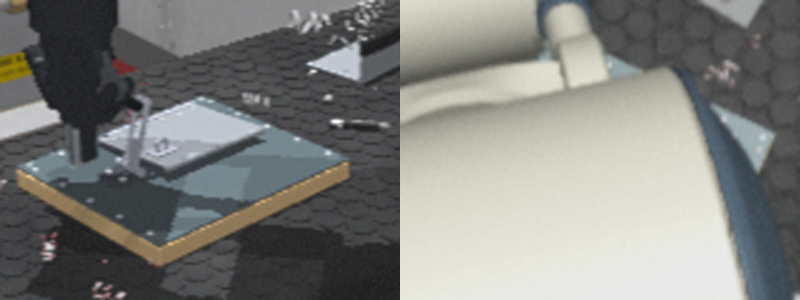

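The side view shows that the bar slipped out past vertical. The hasp now stands roughly upright and the shut fingers are on its +y side. I'll hop over it and push it from the -y side.

To row units: -0.045 m is -0.9, -0.04 m is -0.8.

```bash
echo '[[0, [0, 0, -0.8], [0, 0, 0]], [0, [0, 0, -0.9], [0, 0, 0]], [0, [-0.8, 0, 0], [0, 0, 0]], [0, [-0.8, 0, 0], [0, 0, 0]], [0, [-0.6, 0, 0], [0, 0, 0]], [0, [0, 0, 0.7], [0, 0, 0]], [0, [0, 0, 0.52], [0, 0, 0]], [0, [0, 0, 0], [0, 0, 0]]]' | python3 shift.py
echo '[[0, [0.2, 0, 0], [0, 0, 0]], [0, [0.2, 0, 0], [0, 0, 0]], [0, [0.2, 0, 0], [0, 0, 0]], [0, [0.2, 0, 0], [0, 0, 0]], [0, [0.2, 0, 0], [0, 0, 0]], [0, [0.2, 0, 0], [0, 0, 0]], [0, [0.2, 0, 0], [0, 0, 0]]]' | python3 shift.py
echo '[[0, [0.16, 0, 0.06], [0, 0, 0]], [0, [0, 0, 0.06], [0, 0, 0]], [0, [0, 0, 0.06], [0, 0, 0]], [0, [0, 0, 0], [0, 0, 0]]]' | python3 shift.py
python3 - <<'E'
from h import *
s=manip.snapshot("side");r=lambda i,x,y,w,h:cv2.resize(i[y:y+h,x:x+w],(640,480),interpolation=cv2.INTER_CUBIC)
cv2.imwrite("pics/z2.png",r(s["image"],245,200,160,120))
E
```

```text
time: 6.45
ee_pos: [0.5057, 0.1002, 0.075]
tool_rot: [[0.414, 0.91, -0.004], [0.91, -0.414, -0.0], [-0.002, -0.004, -1.0]]
contact_force: [-0.3, -0.1, 1.3]
gripper_width: 0.001
grasp_force: 0.0
time: 7.15
ee_pos: [0.5365, 0.1654, 0.0769]
tool_rot: [[0.413, 0.911, -0.0], [0.911, -0.413, -0.0], [-0.0, -0.0, -1.0]]
contact_force: [-0.5, -1.5, 0.4]
gripper_width: -0.002
grasp_force: 0.9
time: 7.55
ee_pos: [0.5394, 0.1716, 0.0675]
tool_rot: [[0.413, 0.911, -0.001], [0.911, -0.413, -0.0], [-0.0, -0.001, -1.0]]
contact_force: [0.3, 0.7, 0.5]
gripper_width: -0.001
grasp_force: 0.0
```

View pics/z2.png

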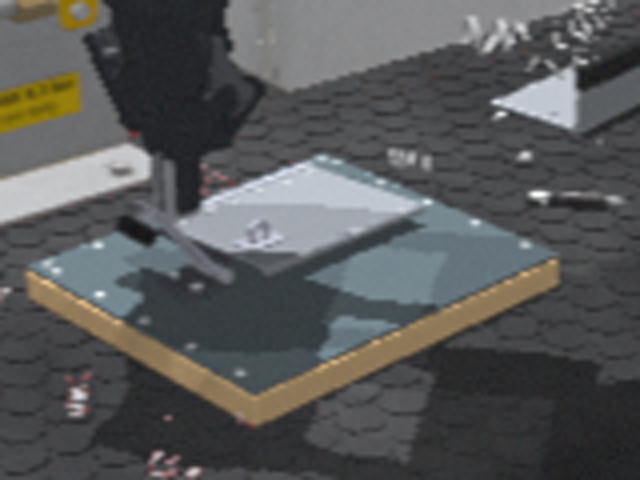

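The hasp now leans well over to +y and its T-pull is close to the deck. The cover has sprung up. I'll move to the flashing.

To row units: -0.05 m is -1, -0.045 m is -0.9.

```bash
echo '[[0.6, [-0.1, 0, -0.8], [0, 0, 0]], [0.6, [-0.4, 0, -0.9], [0, 0, 0]], [0.6, [-1, 0, -0.4], [0, 0, 0]], [0.6, [-1, 0, 0], [0, 0, 0]], [0.6, [-1, 0, 0], [0, 0, 0]], [0.6, [-1, 0, 0], [0, 0, 0]], [0.6, [-1, 0, 0], [0, 0, 0]], [0.6, [-1, 0, 0], [0, 0, 0]]]' | python3 shift.py | tail -1
python3 -c "
from h import *
goal([.415,-.228,.16],-17.4)"
```

```text
grasp_force: 0.0
rotvec [ 0.0006 -0.     -0.1224] shift now-axes [-0.0923  0.0521  0.0118] shift goal-axes [-0.098   0.0405  0.0118] tcp [ 0.4057 -0.1224  0.1718] t 8.4 F [ 1.423  -0.5017 -0.345 ] grip 0.6012689615297079 0.0
```

To row units: -0.04 m is -0.8, 0.02 m is 0.4, -0.122 rad / 2 = -0.061.

```bash
echo '[[0.6, [-0.8, 0.4, 0.08], [0, 0, -0.061]], [0.6, [-0.8, 0.4, 0.08], [0, 0, 0]], [0.6, [-0.36, 0.06, 0.08], [0, 0, 0]], [0.6, [0, 0, 0], [0, 0, 0]], [0.6, [0, 0, 0], [0, 0, 0]]]' | python3 shift.py | tail -1
python3 - <<'E'
from h import *
goal([.415,-.228,.16],-17.4)
w=manip.snapshot("wrist"); cv2.imwrite("pics/w2.png",w["image"]);np.savez("w2.npz",**w)
t=manip.snapshot("top");s=manip.snapshot("side");np.savez("t2.npz",**t);np.savez("s2.npz",**s)
E
```

```text
grasp_force: 0.0
rotvec [-0.0006 -0.0004 -0.003 ] shift now-axes [-0.0001  0.0025 -0.0005] shift goal-axes [-0.0001  0.0025 -0.0005] tcp [ 0.4126 -0.2271  0.1595] t 8.9 F [0.1686 0.6431 0.0401] grip 0.603816570437167 0.0
```

View pics/w2.png

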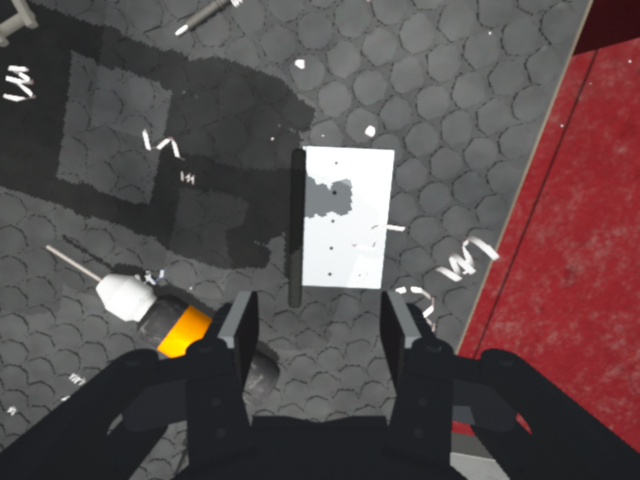

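The wrist view shows the trim's top running from (298,148) to (295,307), and the foot's front edge from (394,150) to (380,289). The gripper is already close to being in line with it.

```bash
python3 - <<'E'
from h import *
np.set_printoptions(precision=4,suppress=True)
w=dict(np.load("w2.npz")); yaw=lambda v:np.degrees(np.arctan2(v[1],v[0]))-90
a,b=ray(w,(298.5,148.5),.048),ray(w,(294.7,307),.048);print("trim",a,b,np.linalg.norm(a-b),(a+b)/2,yaw(a-b))
c,d=ray(w,(394,150),.003),ray(w,(380,289),.003);print("front",c,d,np.linalg.norm(c-d),(c+d)/2,yaw(c-d))
Y=yaw(a-b);X=np.array([np.cos(np.radians(Y)),np.sin(np.radians(Y))]);print("depth",((c+d-a-b)/2)[:2]@X, "grip from front",((c+d)/2)[:2]-.0735*X)
g=(a+b)/2;goal([g[0],g[1],.022],Y)
E
```

```text
trim [ 0.4178 -0.1661  0.048 ] [ 0.3774 -0.2777  0.048 ] 0.11866473132409132 [ 0.3976 -0.2219  0.048 ] -19.876947958910876
front [ 0.4866 -0.1919  0.003 ] [ 0.4453 -0.3053  0.003 ] 0.1206983421780774 [ 0.466  -0.2486  0.003 ] -20.037957536025885
depth 0.07333129349047712 grip from front [ 0.3968 -0.2236]
rotvec [-0.0001 -0.0002  0.0425] shift now-axes [-0.0005 -0.016   0.1378] shift goal-axes [-0.0012 -0.016   0.1378] tcp [ 0.413  -0.2263  0.1598] t 9.05 F [-0.0382  0.402  -0.258 ] grip 0.6002970475928912 0.0
```

To row units: 0.04 m is 0.8, 0.03 m is 0.6, 0.0425 rad / 2 = 0.0213.

```bash
echo '[[0.6, [-0.02, -0.32, 0.6], [0, 0, 0.0213]], [0.6, [0, 0, 0.8], [0, 0, 0]], [0.6, [0, 0, 0.6], [0, 0, 0]], [0.6, [0, 0, 0.5], [0, 0, 0]], [0.6, [0, 0, 0.25], [0, 0, 0]], [0.6, [0, 0, 0], [0, 0, 0]]]' | python3 shift.py | tail -1
python3 -c "
from h import *
goal([.3972,-.2227,.022],-20)"
echo '[[0, [0, 0, 0], [0, 0, 0]], [0, [0, 0, 0], [0, 0, 0]], [0, [0, 0, 0], [0, 0, 0]], [0, [0, 0, 0], [0, 0, 0]], [0, [0, 0, 0], [0, 0, 0]], [0, [0, 0, 0], [0, 0, 0]], [0, [0, 0, 0], [0, 0, 0]]]' | python3 shift.py
python3 -c "
from h import *
goal([.3972,-.2227,.022],-20)"
```

```text
grasp_force: 0.0
rotvec [-0.0025 -0.0008  0.0023] shift now-axes [-0.0005  0.0003 -0.001 ] shift goal-axes [-0.0005  0.0003 -0.001 ] tcp [ 0.3971 -0.2221  0.021 ] t 9.65 F [-0.1938  0.7871  0.7165] grip 0.5995163305809811 0.0
time: 10.35
ee_pos: [0.398, -0.2235, 0.0231]
tool_rot: [[0.341, 0.94, 0.001], [0.94, -0.341, -0.001], [-0.0, 0.002, -1.0]]
contact_force: [-0.1, 2.6, 11.1]
gripper_width: 0.103
grasp_force: 58.9
rotvec [0.0016 0.0003 0.0012] shift now-axes [ 0.0005 -0.001   0.0011] shift goal-axes [ 0.0005 -0.001   0.0011] tcp [ 0.398  -0.2235  0.0231] t 10.35 F [-0.1282  2.621  11.0543] grip 0.10317894134709271 58.890350461006165
```

To row units: -0.04 m is -0.8, -0.025 m is -0.5.

```bash
echo '[[0, [0, 0, -0.3], [0, 0, 0]], [0, [0, 0, -0.5], [0, 0, 0]], [0, [0, 0, -0.8], [0, 0, 0]], [0, [0, 0, 0], [0, 0, 0]]]' | python3 shift.py
python3 -c "
from h import *
goal([.3924,.1316,.103],-24.4)"
```

```text
time: 10.75
ee_pos: [0.3992, -0.2245, 0.1062]
tool_rot: [[0.341, 0.94, 0.005], [0.94, -0.341, -0.004], [-0.002, 0.006, -1.0]]
contact_force: [-0.4, -0.1, -1.2]
gripper_width: 0.103
grasp_force: 58.9
rotvec [0.0064 0.0017 0.0782] shift now-axes [ 0.3325 -0.1278  0.0018] shift goal-axes [ 0.3215 -0.1533  0.0032] tcp [ 0.3992 -0.2245  0.1062] t 10.75 F [-0.433  -0.1197 -1.1933] grip 0.10251248573547159 58.93105745315552
```

To row units: 0.04 m is 0.8, -0.019 m is -0.38, 0.04 rad / 2 = 0.02.

```bash
echo '[[0, [0, 0, 0], [0, 0, 0.02]], [0, [0.8, -0.38, 0], [0, 0, 0.019]], [0, [0.8, -0.38, 0], [0, 0, 0]], [0, [0.8, -0.38, 0], [0, 0, 0]], [0, [0.8, -0.38, 0], [0, 0, 0]], [0, [0.8, -0.38, 0], [0, 0, 0]], [0, [0.8, -0.38, 0], [0, 0, 0]], [0, [0.8, -0.38, 0], [0, 0, 0]]]' | python3 shift.py|tail -1
echo '[[0, [0.6, -0.28, 0], [0, 0, 0]], [0, [0.2, -0.1, 0], [0, 0, 0]], [0, [0, 0, 0], [0, 0, 0]], [0, [0, 0, 0], [0, 0, 0]], [0, [0, 0, 0], [0, 0, 0]]]' | python3 shift.py|tail -1
python3 -c "
from h import *
goal([.3924,.1316,.103],-24.4)"
```

```text
grasp_force: 58.9
grasp_force: 58.9
rotvec [-0.0001  0.0002 -0.0012] shift now-axes [ 0.0028  0.0018 -0.0009] shift goal-axes [ 0.0028  0.0018 -0.0009] tcp [0.3896 0.1298 0.1021] t 12.05 F [-0.5328  0.429  -1.4237] grip 0.10330383960484775 58.93336057662964
```

To row units: 0.02 m is 0.4, 0.003 m is 0.06.

```bash
echo '[[0, [0.06, 0, 0.4], [0, 0, 0]], [0, [0, 0, 0.4], [0, 0, 0]], [0, [0, 0, 0.2], [0, 0, 0]], [0, [0, 0, 0], [0, 0, 0]], [0, [0, 0, 0], [0, 0, 0]]]' | python3 shift.py
python3 - <<'E'
from h import *
goal([.3924,.1316,.0445],-24.4)
w=manip.snapshot("wrist");s=manip.snapshot("side");np.savez("w3.npz",**w)
cv2.imwrite("pics/z3.png",np.hstack([w["image"][90:390,150:550],cv2.resize(s["image"][200:320,240:400],(400,300),interpolation=cv2.INTER_CUBIC)]))
E
```

```text
time: 12.55
ee_pos: [0.391, 0.1328, 0.0523]
tool_rot: [[0.414, 0.91, -0.0], [0.91, -0.414, -0.0], [-0.0, -0.0, -1.0]]
contact_force: [0.6, 0.4, -2.1]
gripper_width: 0.106
grasp_force: 58.8
rotvec [-0.0003  0.0002 -0.0012] shift now-axes [-0.0005  0.0018  0.0078] shift goal-axes [-0.0005  0.0018  0.0078] tcp [0.391  0.1328 0.0523] t 12.55 F [ 0.5881  0.4418 -2.1373] grip 0.10615153106889914 58.81653070449829
```

View pics/z3.png

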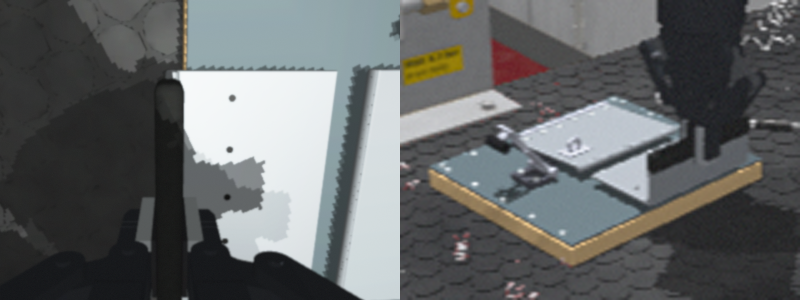

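The left half shows the foot's front corner at full-image px (486,161) and the cover's end at about (521,159), with a gap between them. The right half shows the foot level, lined up in front of the raised cover.

```bash
python3 - <<'E'
from h import *
w=dict(np.load("w3.npz"));Y=np.radians(-24.4);X=np.array([np.cos(Y),np.sin(Y)]);N=np.array([-X[1],X[0]]);o=np.array([.4721,.0955])
D=lambda p,z:(lambda q:np.array([(q-o)@X,(q-o)@N]).round(4))(ray(w,p,z)[:2])
print("toe corner",D((486,161),.0323),"front low",D((463,380),.0323),"rear corner",D((328,161),.0323))
print("cover corner",D((519,159),.035),"mouth low",D((490,370),.035))
E
```

```text
toe corner [-0.0161  0.0602] front low [-0.0132 -0.0531] rear corner [-0.085   0.0602]
cover corner [-0.0033  0.0613] mouth low [-0.0013 -0.0449]
```

To row units: 0.004 m is 0.08, 0.003 m is 0.06.

```bash
echo '[[0, [0.01, 0, 0.08], [0, 0, 0]], [0, [0, 0, 0.06], [0, 0, 0]], [0, [0, 0, 0], [0, 0, 0]], [0, [0, 0, 0], [0, 0, 0]]]' | python3 shift.py
echo '[[0, [0, 0, 0.02], [0, 0, 0]], [0, [0, 0, 0], [0, 0, 0]], [0, [0, 0, 0], [0, 0, 0]]]' | python3 shift.py
```

```text
time: 13.05
ee_pos: [0.391, 0.134, 0.045]
tool_rot: [[0.413, 0.911, -0.0], [0.911, -0.413, -0.0], [-0.0, -0.0, -1.0]]
contact_force: [-0.6, -1.2, -0.6]
gripper_width: 0.107
grasp_force: 58.8
time: 13.35
ee_pos: [0.3911, 0.134, 0.0441]
tool_rot: [[0.413, 0.911, 0.0], [0.911, -0.413, 0.0], [0.0, 0.0, -1.0]]
contact_force: [-0.3, 1.3, -0.3]
gripper_width: 0.104
grasp_force: 59.0
```

To row units: 0.008 m is 0.16.

```bash
echo '[[0, [0, 0.16, 0], [0, 0, 0]], [0, [0, 0.16, 0], [0, 0, 0]], [0, [0, 0.16, 0], [0, 0, 0]], [0, [0, 0.16, 0], [0, 0, 0]], [0, [0, 0, 0], [0, 0, 0]]]' | python3 shift.py
echo '[[0, [0, 0.16, 0], [0, 0, 0]], [0, [0, 0.12, 0], [0, 0, 0]], [0, [0, 0.06, 0], [0, 0, 0]], [0, [0, 0, 0], [0, 0, 0]], [0, [0, 0, 0], [0, 0, 0]]]' | python3 shift.py
python3 -c "
from h import *
goal([.4721-.0335*.911,.0955+.0335*.413,.0443],-24.4)"
```

```text
time: 13.85
ee_pos: [0.4217, 0.1204, 0.0441]
tool_rot: [[0.414, 0.91, 0.001], [0.91, -0.414, 0.0], [0.001, 0.001, -1.0]]
contact_force: [1.7, -0.3, 1.8]
gripper_width: 0.103
grasp_force: 59.5
time: 14.35
ee_pos: [0.436, 0.1136, 0.0441]
tool_rot: [[0.413, 0.911, 0.001], [0.911, -0.413, -0.0], [0.0, 0.001, -1.0]]
contact_force: [0.1, -2.3, 2.6]
gripper_width: 0.1
grasp_force: 59.6
rotvec [ 0.0006 -0.0002  0.0001] shift now-axes [-0.0016  0.0068 -0.0002] shift goal-axes [-0.0016  0.0068 -0.0002] tcp [0.436  0.1136 0.0441] t 14.35 F [ 0.067  -2.3296  2.5551] grip 0.10023799309040177 59.582818150520325
```

To row units: 0.003 m is 0.06, 0.002 m is 0.04.

```bash
echo '[[0, [-0.01, 0.06, 0], [0, 0, 0]], [0, [0, 0.04, 0], [0, 0, 0]], [0, [0, 0, 0], [0, 0, 0]], [0, [0, 0, 0], [0, 0, 0]]]' | python3 shift.py
echo '[[0, [0, 0.03, 0], [0, 0, 0]], [0, [0, 0.03, 0], [0, 0, 0]], [0, [0, 0, 0], [0, 0, 0]], [0, [0, 0, 0], [0, 0, 0]]]' | python3 shift.py
```

```text
time: 14.75
ee_pos: [0.4397, 0.1112, 0.0441]
tool_rot: [[0.413, 0.911, -0.0], [0.911, -0.413, -0.0], [-0.0, -0.0, -1.0]]
contact_force: [-2.2, -0.9, 6.8]
gripper_width: 0.104
grasp_force: 60.0
time: 15.15
ee_pos: [0.4399, 0.1109, 0.0441]
tool_rot: [[0.413, 0.911, -0.005], [0.911, -0.413, 0.001], [-0.001, -0.005, -1.0]]
contact_force: [-16.0, 17.8, 17.9]
gripper_width: 0.101
grasp_force: 62.1
```

To row units: -0.0015 m is -0.03, 0.0005 m is 0.01.

```bash
echo '[[0, [0, -0.03, 0], [0, 0, 0]], [0, [0, 0, 0.01], [0, 0, 0]], [0, [0, 0, 0], [0, 0, 0]], [0, [0, 0, 0], [0, 0, 0]]]' | python3 shift.py
python3 - <<'E'
from h import *
w=manip.snapshot("wrist");s=manip.snapshot("side");np.savez("w4.npz",**w)
cv2.imwrite("pics/z4.png",np.hstack([w["image"][90:390,150:550],cv2.resize(s["image"][200:320,240:400],(400,300),interpolation=cv2.INTER_CUBIC)]))
E
```

```text
time: 15.55
ee_pos: [0.4398, 0.111, 0.0441]
tool_rot: [[0.413, 0.911, -0.002], [0.911, -0.413, 0.0], [-0.001, -0.002, -1.0]]
contact_force: [-11.6, 7.5, 27.5]
gripper_width: 0.102
grasp_force: 63.4
```

View pics/z4.png

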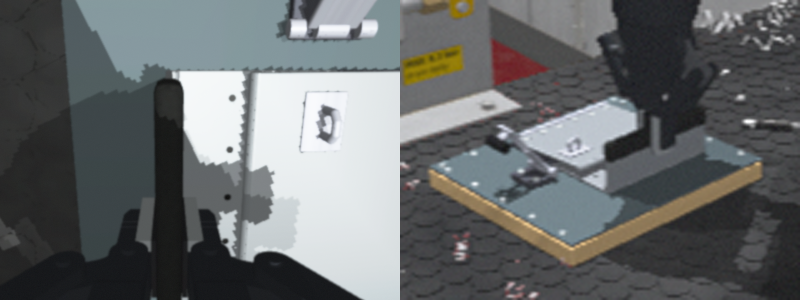

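The flashing's end lines up with the cover's (rows 71 and 70 in the crop), the foot lies flat under the cover, and the hasp is well over. I'll ease the push a little and then hand in.

To row units: -0.0005 m is -0.01.

```bash
echo '[[0, [0, 0, -0.01], [0, 0, 0]], [0, [0, 0, 0], [0, 0, 0]], [0, [0, 0, 0], [0, 0, 0]], [0, [0, 0, 0], [0, 0, 0]]]' | python3 shift.py
```

```text
time: 16.05
ee_pos: [0.4398, 0.111, 0.0441]
tool_rot: [[0.413, 0.911, -0.003], [0.911, -0.413, 0.0], [-0.001, -0.002, -1.0]]
contact_force: [-8.1, 7.2, 11.7]
gripper_width: 0.105
grasp_force: 61.2
```

```bash
python3 -c "
from workcell import manip
print(manip.sign_off())"
```

```text
the job is handed in; nothing more can be done
None
```

I handed the job in at about 16 s with the hasp well over to the side and the flashing tucked under the cover to the stop, ends lined up, still gripped and pressed on the deck with about 12 N; the hand-in returned no verdict.

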